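Load a tin into a spring-stop shelf rack

ROBOT

A 7-joint arm with a two-finger parallel gripper is mounted at the origin on a cart in front of the work surface, level with it; the furniture and walls round the work are solid. World frame = base frame: x ahead of the robot, y to its left, z up, the work surface at z = 0. Lengths are in m, angles in rad, forces in N, time in s.
With the tool pointing down it reaches from about 0.425 to 0.925 m from the base axis. Payload 6.8 kg.
Tool frame: the origin (TCP) lies where the fingers leave the gripper's body, on its centre line; the fingertips stand 73 mm ahead of it and the grasp point (between the pads) lies 54 mm ahead of it; z points along the fingers, y is the line along which they close (so a half turn about z gives the same grasp; the last joint's range is limited). The gripper opens to 85 mm and grips with 20 to 120 N. Pads are 22 mm wide; open, the fingers measure 114 mm over their backs; the gripper's body (76 mm by 85 mm) begins 54 mm behind the grasp point. The pads swing forward as they close: fully open they stand 13 mm farther back than shut.
Start: joints at [-1.426, 0.477, 0.022, 1.555, -0.011, 1.109, -0.083], TCP at [0.169, 0.654, 0.304] pointing down, gripper open.
Joint ranges: [-2.96, 2.96], [-0.34, 2.1], [-1.41, 1.46], [0.24, 2.44], [-1.37, 4.51], [0.17, 1.92], [-2.96, 2.96]. Speed limits (rad/s): [2.39, 2.39, 3.14, 3.14, 3.14, 3.14, 3.14].

INTERFACE

Orientations are given as a rotation vector (axis times angle).
In Python, from station import bot gives the robot as it stands. The module is installed in compiled form; this text tells all that it offers.
- The arm moves only by the shell command python3 -m inch 'ROWS' [OPENING] [FORCE]. ROWS is JSON, a list of rows, each a list of 2 entries, a list of its own where there are three numbers: the shift along the world's x, y, z in m, then the turn about the world's z in rad. A call has 1 to 8 rows; each row shifts and turns the commanded pose from where the row before left it; what a row does not reach is not made up. A row lasts 1/8 s, in which the tool goes at most 62.5 mm and 10.7 degrees, less where a joint would pass 70% of its speed; a pose out of reach is approached as far as the arm can. A call with a gripper value outside its range is refused whole. OPENING is the finger opening in m, from 0 to 0.0854, set as the call begins (- or left out, the last holds). The fingers move at their own pace and stop on an object; FORCE is the grip in N (left out, the last holds). Time passes only in rows, so rows that do not move let the fingers close. It gives the time, the measured TCP pose, the force, the opening and the grip force at its end, in the units of the state.
- bot.read_state(): the state, without advancing time (a new reading comes with each control period).
- bot.get_image(name): name is "scene" or "top" or "wrist"; returns a dict with "img" (400x640x3 uint8, red, green, blue), "range_z" (400x640 float32, m along the optical axis (not along the pixel's ray), 0 where there is no reading), "fx", "fy", "cx", "cy" (pixels), "rvec" (rotation vector, rad) and "tvec" (3), from world to camera coordinates, as OpenCV has them; the wrist camera has in their place "hand_eye" (4x4, takes a point from camera to tool coordinates, whose origin is the TCP and whose axes are the flange's). Camera axes: x right, y down, z forward; pixel columns grow to the right and rows downward; lengths in m; the calibration is good to about 2 mm. A picture is of the moment at which its call begins: read the wrist's pose just before it.
- bot.job_done(): hands the job in; it is judged then, once.
The state is a dict: "clock": time; "joints": joint angles; "joint_vel": joint speeds; "joint_torque": joint torques, N m; "tcp_pos": TCP position; "orientation": TCP orientation; "contact_force": force on the tool from outside, world axes, zero at the start; "wrist_torque": the same for the moment, N m; "width": finger opening in m; "gripper_force": force on a finger pad.
Only numpy, scipy, OpenCV 4.12 (cv2) and the standard library are available. Lean on these libraries where they do the work, as an engineer would, in place of code of your own. Each camera call takes 0.05 s, during which the arm holds its last target. There are 200 camera calls.

TASK

Push the low green tin along the worktop, up the ramp of the white rack and over its lip, without ever lifting or tipping it, and then press it straight against the sprung orange pad with about 10 newtons for a good second so that it beds, never with more than 16. Then let go and leave the tin standing flat on the rack's floor behind the lip, with the cup and spice jar beside the rack undisturbed.

Things in the scene. Friction and masses are not known exactly. Their poses are not given: they have to be found in the camera images.
- tin_center (a point): Centre (half-way up, 29 mm above its underside) of the closed round tin, green with a gold lid: diameter 75 mm, height 58 mm, 0.18 to 0.36 kg, standing upright loose on the worktop in front of the ramp. Too wide for many grippers; it is meant to be pushed, e.g. with two parted fingers side by side behind it, low to half-way up.
- tin: The same tin; origin at the centre of its underside, z along its axis upward.
- rack: White rack fixed to the worktop. Origin on the worktop under the lip's inner edge, half-way across; x points into the rack (the way the tin is pushed), y to the left of that, z up. Its floor, 6 mm above the worktop, runs from x = 0 to the end plate at 166 mm. Side rails, tops at 26 mm, stand 84 mm apart from x = 0 on and flare out over the ramp to 116 mm apart at x = -55 mm, guiding the tin in.
- rack_ramp (a point): Middle of the ramp's front edge, at worktop level, 75 mm before the lip's inner edge (rack x = -75 mm). The ramp, 126 mm wide, rises evenly from here to 12 mm height at rack x = -6 mm.
- rack_lip (a point): Middle of the lip's inner edge, 12 mm above the worktop (rack x = 0). The lip is level for 6 mm before it and drops sheer by 6 mm to the rack's floor behind it. A tin behind the lip has its centre 38 mm or more past this point. Fingers pushing 30 mm or more above the worktop pass over the rails.
- stop: Sprung stop at the rack's far end, axes as the rack's; origin on the rack's floor at the near face of the white end plate (84 mm wide, 54 mm high). Its orange pad, 60 mm wide, 12 to 62 mm above the worktop, faces the tin 47 to 83 mm before the end plate: set by thumb, different each time, not measured. It yields 1 mm per 7 N, 6 mm at most, and springs back.
- cup: Small white cup with a teal band and a handle, 61x86x51 mm, beside the rack on its right; origin at the centre of its underside. Leave it alone.
- spice: Spice jar with a red lid, 43x43x99 mm, beside the rack on its right; origin at the centre of its underside. Leave it alone.

How it is judged:
By the outcome, as a careful person would: the job done as asked, in the order asked, and still so for the second after the job is handed in, with the robot touching nothing.
It also fails if it takes over 64 s, if anything falls off the work surface, if the arm or the gripper's body presses on something with over 40 N, if the wrist force passes 120 N, or if a joint passes its speed limit or range.

## Working session

There is one attempt and no reset: what is moved stays moved. The work goes in short steps, Python scripts to look and compute and a shell command to move; the robot and the scene stay as the last step left them, time stands still between calls to the robot, and variables do not carry over. Pictures are saved under pics/ and viewed, at most 14 in all, crops included, and the job is handed in when it is done.

```bash
mkdir -p pics
cat > h.py <<'E'
import numpy as np, cv2
from station import bot
def grab(n):
    s=bot.read_state(); d=bot.get_image(n)
    K=np.array([[d['fx'],0,d['cx']],[0,d['fy'],d['cy']],[0,0,1]])
    if n=='wrist':
        T=np.eye(4);T[:3,:3]=cv2.Rodrigues(np.array(s['orientation'],float))[0];T[:3,3]=s['tcp_pos']
        M=T@np.array(d['hand_eye'])
    else:
        R=cv2.Rodrigues(np.array(d['rvec'],float))[0];M=np.eye(4);M[:3,:3]=R.T;M[:3,3]=-R.T@np.array(d['tvec']).ravel()
    return d,K,M
def ray(K,M,uv,z):
    r=M[:3,:3]@np.linalg.inv(K)@[uv[0],uv[1],1]; c=M[:3,3]
    return c+r*(z-c[2])/r[2]
def cloud(d,K,M):
    z=d['range_z'];v,u=np.indices(z.shape)
    p=np.stack([(u-K[0,2])/K[0,0]*z,(v-K[1,2])/K[1,1]*z,z],-1)
    return p@M[:3,:3].T+M[:3,3]
E
python3 - <<'E'
from h import *
print(bot.read_state())
for n in ('top','scene'):
    d,K,M=grab(n); cv2.imwrite(f'pics/{n}1.png',d['img'][...,::-1]); print(n,M.round(3).tolist(),K[0,0])
E
```

```text
{'clock': 0.0, 'joints': array([-1.42604929,  0.47780284,  0.02232852,  1.55645769, -0.01148168,
        1.10930959, -0.08311214]), 'joint_vel': array([ 0.00047487, -0.00076227,  0.00088328, -0.00122677, -0.00096725,
       -0.0004023 ,  0.0014264 ]), 'joint_torque': array([-6.67598124e-04, -5.96446180e+01,  1.60775386e+00, -2.81192708e+01,
        1.24980760e-02,  9.39849357e-03,  6.46224919e-06]), 'tcp_pos': array([0.16874558, 0.65308618, 0.30292092]), 'orientation': array([-3.96060325e-01, -3.11644049e+00,  2.90184133e-03]), 'contact_force': array([0.36104175, 0.18788747, 0.53140752]), 'wrist_torque': array([0.00864618, 0.05221712, 0.02465043]), 'gripper_force': 0.0, 'width': 0.08529958315145446}
top [[-0.029, -0.991, 0.132, 0.488], [-0.999, 0.031, 0.011, 0.255], [-0.015, -0.132, -0.991, 0.94], [0.0, 0.0, 0.0, 1.0]] 447.89404569392144
scene [[0.746, -0.459, 0.483, 0.054], [-0.666, -0.491, 0.562, -0.337], [-0.021, -0.741, -0.671, 0.801], [0.0, 0.0, 0.0, 1.0]] 491.01607689228564
```

View pics/top1.png

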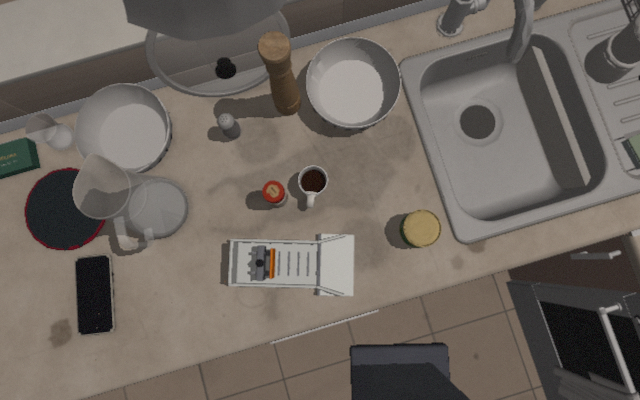

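View pics/scene1.png

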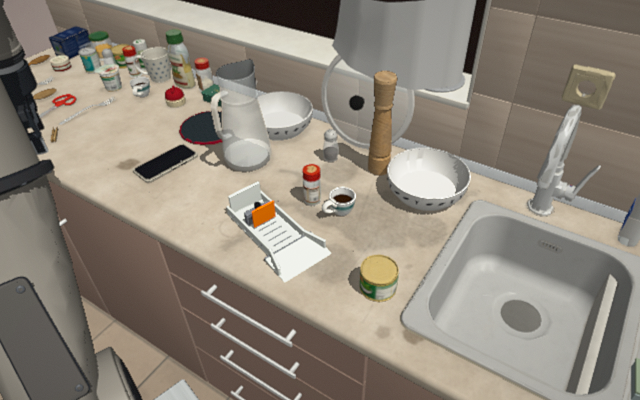

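The top view shows the tin at about (420,229). The rack has its ramp edge at about u=354 (v 235–296) and its end plate at u≈230, with the orange pad at (272,263). The cup is at (313,182) and the spice jar at (274,193). The scene view agrees.

Run:
```python
from h import *
d,K,M=grab('top'); P=cloud(d,K,M); im=d['img']; hsv=cv2.cvtColor(im,cv2.COLOR_RGB2HSV)
sub=lambda m,a:(lambda o:(o.__setitem__((slice(a[1],a[3]),slice(a[0],a[2])),m[a[1]:a[3],a[0]:a[2]]),o)[1])(np.zeros_like(m))
# tin lid by height
m=sub((P[...,2]>.045)&(P[...,2]<.075),(385,200,455,260)); m=m.astype(np.uint8)
c=max(cv2.findContours(m,0,1)[0],key=cv2.contourArea);(u,v),r=cv2.minEnclosingCircle(c)
print('tin px',u,v,r,'pos',ray(K,M,(u,v),.058),'diam',2*r*0.89/K[0,0],'topz',np.median(P[m>0,2]))
# rack ramp: heights
w=sub((hsv[...,2]>195)&(hsv[...,1]<30),(222,226,362,302)).astype(np.uint8)
c=max(cv2.findContours(w,0,1)[0],key=cv2.contourArea);ap=cv2.approxPolyDP(c,3,True)[:,0]
for q in ap: print('rack',q,ray(K,M,q,0).round(4),P[q[1],q[0]].round(3))
o=sub((hsv[...,0]<16)&(hsv[...,1]>170)&(hsv[...,2]>150),(255,240,290,290)); print('pad',P[o].mean(0),np.percentile(P[o],[5,95],axis=0))
v=im[215:310,215:465]; cv2.imwrite('pics/crop.png',cv2.resize(v,None,fx=3.2,fy=3.2,interpolation=2)[...,::-1][:600])
s=(hsv[...,0]<8)&(hsv[...,1]>150); s=sub(s,(258,175,292,212)); print('spice',P[s].mean(0))
```

```text
tin px 421.3330993652344 227.5145721435547 19.456283569335938 pos [0.54501188 0.0675936  0.058     ] diam 0.07732227093968705 topz 0.05385727834948145Traceback (most recent call last):
  File "<stdin>", line 10, in <module>
ValueError: max() iterable argument is empty
```

Run:
```python
from h import *
d,K,M=grab('top'); P=cloud(d,K,M); im=d['img']; hsv=cv2.cvtColor(im,cv2.COLOR_RGB2HSV)
print(hsv[265,340],hsv[265,370],hsv[262,300],P[265,355:310:-4].round(3).tolist())
w=np.zeros((400,640),np.uint8); a=np.s_[226:305,222:366]
w[a]=((hsv[a][...,1]<25)&(hsv[a][...,2]>hsv[265,340,2]-40))
w=cv2.morphologyEx(w,cv2.MORPH_CLOSE,np.ones((5,5)))
c=max(cv2.findContours(w,0,1)[0],key=cv2.contourArea);ap=cv2.approxPolyDP(c,3,True)[:,0]
for q in ap: print('rack',q,ray(K,M,q,0).round(4),P[q[1],q[0]].round(3))
o=np.zeros((400,640),bool); b=np.s_[240:290,255:290]
h=hsv[b]; o[b]=(h[...,0]<16)&(h[...,1]>150)&(h[...,2]>120); print('pad',P[o].mean(0),np.percentile(P[o],[5,95],axis=0))
v=im[215:310,215:465].copy(); v=cv2.resize(v,None,fx=3.2,fy=3.2,interpolation=2); cv2.drawContours(v,[((ap-[215,215])*3.2).astype(int)],-1,(255,0,0),1)
cv2.imwrite('pics/crop.png',v[...,::-1])
```

```text
[ 17  12 184] [ 13  49 125] [ 25   9 168] [[0.475, 0.197, -0.003], [0.475, 0.205, -0.001], [0.476, 0.214, 0.002], [0.476, 0.222, -0.0], [0.476, 0.23, 0.002], [0.476, 0.239, 0.006], [0.477, 0.247, 0.007], [0.477, 0.255, 0.005], [0.477, 0.263, 0.01], [0.477, 0.272, 0.011], [0.478, 0.28, 0.006], [0.478, 0.288, 0.005]]
rack [353 235] [0.5374 0.1987 0.    ] [ 0.538  0.199 -0.003]
rack [321 234] [0.5415 0.2656 0.    ] [0.541 0.266 0.009]
rack [320 241] [0.5269 0.2682 0.    ] [0.526 0.268 0.025]
rack [230 239] [0.5367 0.457  0.    ] [0.536 0.452 0.023]
rack [229 285] [0.4417 0.4593 0.    ] [0.443 0.454 0.026]
rack [318 287] [0.4324 0.275  0.    ] [0.434 0.274 0.026]
rack [320 295] [0.4161 0.2714 0.    ] [ 0.416  0.271 -0.   ]
rack [352 295] [0.4143 0.2056 0.    ] [ 0.414  0.206 -0.001]
pad [0.48593456 0.36432677 0.05552973] [[0.4609502  0.36219965 0.01915486]
 [0.50932492 0.36613365 0.06253938]]
```

View pics/crop.png

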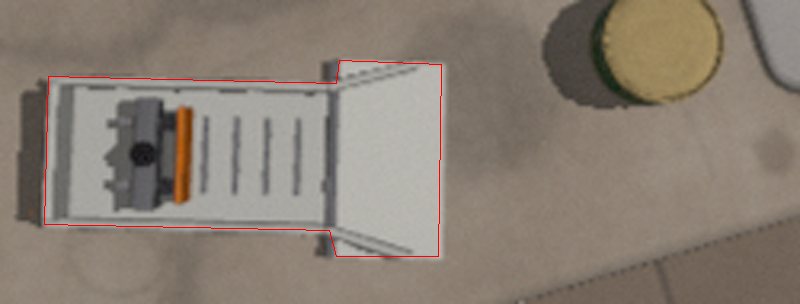

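```bash
python3 -m inch '[[[0.0264,-0.0403,0],-0.04],[[0.0264,-0.0403,0],-0.04],[[0.0264,-0.0403,0],-0.04],[[0.0264,-0.0403,0],-0.04],[[0.0264,-0.0403,0],-0.04],[[0.0264,-0.0403,0],-0.04],[[0.0264,-0.0403,0],-0.04],[[0.0264,-0.0403,0],-0.04]]' 0.045
python3 -m inch '[[[0.0264,-0.0403,-0.01],-0.04],[[0.0264,-0.0403,-0.01],-0.04],[[0.0264,-0.0403,-0.01],-0.04],[[0.0264,-0.0403,-0.01],-0.04],[[0.0264,-0.0403,-0.01],-0.04],[[0.0264,-0.0403,-0.01],-0.04],[[0.0264,-0.0403,-0.01],-0.04],[[0.0264,-0.0403,-0.01],-0.04]]'
python3 -m inch '[[[0,0,0],0],[[0,0,0],0]]'
python3 - <<'E'
from h import *
s=bot.read_state();print(s['joints'].round(3));R=cv2.Rodrigues(s['orientation'])[0];print(R.round(3),np.degrees(np.arctan2(R[1,1],R[0,1])))
d,K,M=grab('wrist');P=cloud(d,K,M);cv2.imwrite('pics/w1.png',d['img'][...,::-1])
m=((P[...,2]>.05)&(P[...,2]<.066)&(np.hypot(P[...,0]-.545,P[...,1]-.0676)<.06)).astype(np.uint8)
cs=cv2.findContours(m,0,1)[0]
if cs:
    c=max(cs,key=cv2.contourArea);(u,v),r=cv2.minEnclosingCircle(c);print(u,v,r,ray(K,M,(u,v),.058))
E
```

```text
clock: 1.2
tcp_pos: [0.3807, 0.3297, 0.304]
orientation: [0.889, 3.013, 0.0]
contact_force: [0.2, 0.6, 0.3]
width: 0.045
gripper_force: 0.0
clock: 2.2
tcp_pos: [0.592, 0.0076, 0.2235]
orientation: [-1.358, -2.833, -0.0]
contact_force: [0.2, 0.9, 0.4]
width: 0.045
gripper_force: 0.0
clock: 2.45
tcp_pos: [0.5909, 0.0092, 0.2236]
orientation: [-1.356, -2.833, -0.0]
contact_force: [0.9, 0.5, 0.9]
width: 0.045
gripper_force: 0.0
[-0.439  0.452  0.417  1.859 -0.232  0.879  0.768]
[[-0.627  0.779 -0.001]
 [ 0.779  0.627  0.   ]
 [ 0.001 -0.    -1.   ]] 38.86245146665911
319.0 120.0 47.518516540527344 [0.54456746 0.0658567  0.058     ]
```

View pics/w1.png

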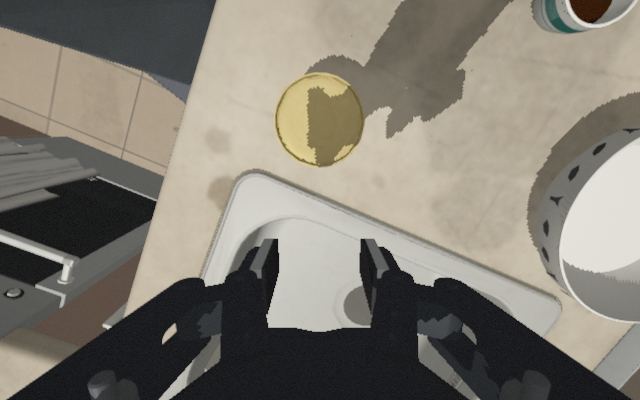

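The wrist view shows the tin lid at (319,120), centred ahead of the parted fingers. I'll descend and do the diagonal push towards the rack's axis.

```bash
python3 -m inch '[[[0,0,-0.03],0],[[0,0,-0.03],0],[[0,0,-0.03],0],[[0,0,-0.026],0],[[0,0,-0.01],0],[[-0.006,0.0078,0],0],[[-0.006,0.0078,0],0],[[0,0,0],0]]'
python3 -m inch '[[[-0.005,0.0062,0],0],[[-0.005,0.0062,0],0],[[-0.005,0.0062,0],0],[[-0.005,0.0062,0],0],[[-0.005,0.0062,0],0],[[-0.005,0.0062,0],0],[[-0.005,0.0062,0],0],[[-0.005,0.0062,0],0]]'
python3 - <<'E'
from h import *
print(bot.read_state()['wrist_torque'])
for n in ('wrist',):
    d,K,M=grab(n);cv2.imwrite('pics/w2.png',d['img'][...,::-1])
E
```

```text
clock: 3.5
tcp_pos: [0.579, 0.026, 0.0988]
orientation: [1.353, 2.835, 0.002]
contact_force: [0.3, 0.0, 0.0]
width: 0.0452
gripper_force: 0.0
clock: 4.5
tcp_pos: [0.5389, 0.0743, 0.0979]
orientation: [1.356, 2.834, 0.0]
contact_force: [0.5, -2.1, 1.0]
width: 0.0449
gripper_force: 1.3
[-0.35018097 -0.32767449 -0.0114227 ]
```

View pics/w2.png

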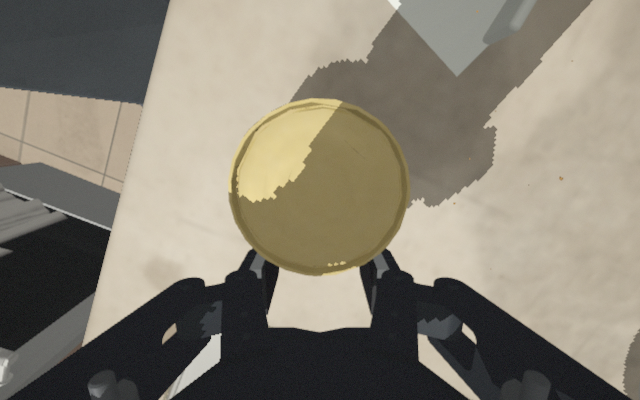

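The tin's lid at (319,187) sits squarely in both fingers. One more call of the same push, then I back off and measure.

```bash
python3 -m inch '[[[-0.005,0.0062,0],0],[[-0.005,0.0062,0],0],[[-0.005,0.0062,0],0],[[-0.005,0.0062,0],0],[[-0.005,0.0062,0],0],[[-0.005,0.0062,0],0],[[-0.004,0.005,0],0],[[0,0,0],0]]'
python3 -m inch '[[[0.008,-0.01,0],0],[[0.013,-0.016,0],0],[[0.013,-0.016,0],0],[[0,0,0],0]]'
cat > meas.py <<'E'
from h import *
s=bot.read_state(); d,K,M=grab('wrist');P=cloud(d,K,M);cv2.imwrite('pics/w3.png',d['img'][...,::-1])
hsv=cv2.cvtColor(d['img'],cv2.COLOR_RGB2HSV)
m=((P[...,2]>.047)&(P[...,2]<.075)&(hsv[...,1]>70)&(abs(hsv[...,0].astype(int)-24)<10)).astype(np.uint8)
m=cv2.morphologyEx(m,cv2.MORPH_OPEN,np.ones((5,5)))
c=max(cv2.findContours(m,0,1)[0],key=cv2.contourArea);(u,v),r=cv2.minEnclosingCircle(c)
p=ray(K,M,(u,v),.058); xr=np.array([.055,.9985]);yr=np.array([-.9985,.055]);O=np.array([.4801,.2764])
f=lambda q:(np.dot(q-O,xr).round(4),np.dot(q-O,yr).round(4))
R=cv2.Rodrigues(s['orientation'])[0]
print('px',u,v,r,'tin',p.round(4),'z',np.median(P[m>0,2]),'rack',f(p[:2]),'tcp',s['tcp_pos'].round(4),f(s['tcp_pos'][:2]),'tooly',np.degrees(np.arctan2(R[1,1],R[0,1])))
E
python3 meas.py
python3 - <<'E'
from h import *
# rack axis again from the wrist view: low heights
d,K,M=grab('wrist');P=cloud(d,K,M);hsv=cv2.cvtColor(d['img'],cv2.COLOR_RGB2HSV)
print(hsv[20:200:30,200:640:60].tolist()[0])
E
```

```text
clock: 5.55
tcp_pos: [0.5048, 0.1168, 0.0979]
orientation: [-1.355, -2.834, -0.0]
contact_force: [0.0, 0.1, 0.1]
width: 0.0451
gripper_force: 0.0
clock: 6.05
tcp_pos: [0.5406, 0.0717, 0.0981]
orientation: [1.361, 2.83, -0.0]
contact_force: [0.5, 0.0, -0.7]
width: 0.0446
gripper_force: 0.0
px 318.0339660644531 33.656105041503906 108.39167022705078 tin [0.4775 0.1489 0.058 ] z 0.055035320761301756 rack (np.float64(-0.1274), np.float64(-0.0044)) tcp [0.5406 0.0717 0.0981] (np.float64(-0.2011), np.float64(-0.0716)) tooly 38.61861081065646
[[18, 36, 197], [23, 88, 211], [23, 83, 211], [23, 87, 210], [34, 12, 144], [39, 16, 114], [20, 47, 115], [18, 47, 175]]
```

View pics/w3.png

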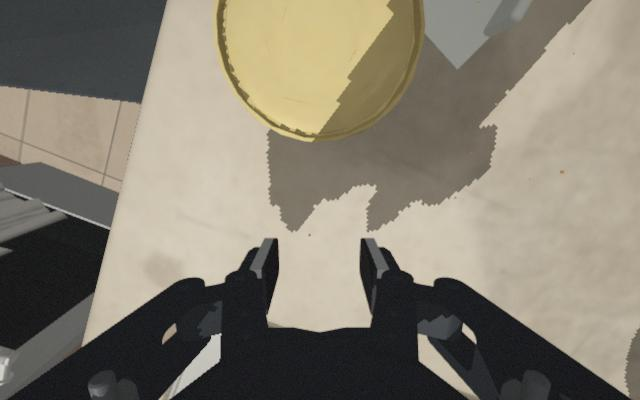

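The tin stands at rack (-127,-4) mm, clear of the ramp and near the axis. I'll swing the tool in line with the rack's axis behind it and check with a top picture, which also gives the tilt.

```bash
python3 -m inch '[[[-0.012,0.001,0],-0.122],[[-0.012,0.001,0],-0.122],[[-0.012,0.001,0],-0.122],[[-0.012,0.001,0],-0.122],[[-0.012,0.001,0],-0.122],[[-0.0115,0,0.002],-0.119],[[0,0,0],0],[[0,0,0],0]]'
python3 meas.py
python3 - <<'E'
from h import *
d,K,M=grab('wrist');P=cloud(d,K,M);hsv=cv2.cvtColor(d['img'],cv2.COLOR_RGB2HSV)
print(bot.read_state()['joints'].round(2))
t=grab('top')[0]['img'][190:320,215:465]
cv2.imwrite('pics/c4.png',cv2.vconcat([d['img'][:270,],cv2.resize(t,(640,330),interpolation=2)])[...,::-1])
E
```

```text
clock: 7.15
tcp_pos: [0.4681, 0.0797, 0.1]
orientation: [2.274, 2.168, 0.001]
contact_force: [0.6, 0.4, 0.4]
width: 0.0452
gripper_force: 0.0
px 336.0 111.22589111328125 100.47013854980469 tin [0.4773 0.1528 0.058 ] z 0.055084148982038124 rack (np.float64(-0.1236), np.float64(-0.004)) tcp [0.4681 0.0797 0.1   ] (np.float64(-0.197), np.float64(0.0012)) tooly -2.7378627221383756
[-0.72  0.53  0.53  2.2  -0.53  0.53  0.16]
```

View pics/c4.png

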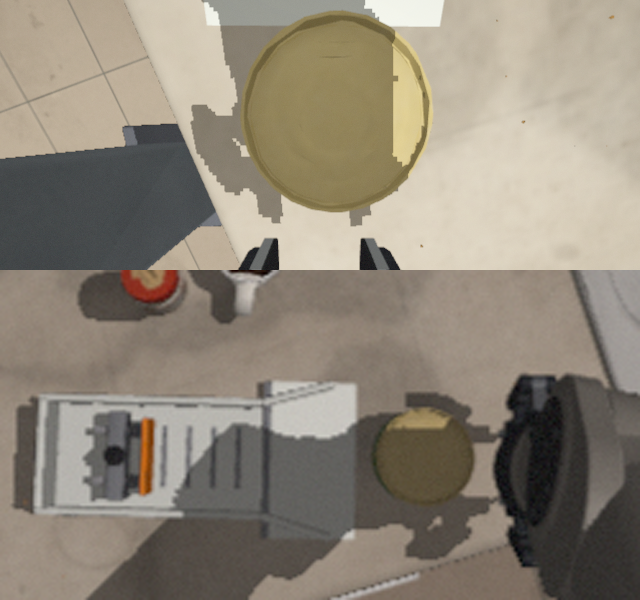

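The wrist view shows the lid centre at (336,111), about 4 mm right of the tool axis, and the ramp edge centred at about u=325. The parted fingers will centre the tin. Pushing on, up to the ramp.

```bash
python3 -m inch '[[[0.0005,0.01,0],-0.003],[[0.0005,0.01,0],-0.003],[[0.0005,0.008,0],-0.001],[[0.0003,0.006,0],0],[[0.0003,0.006,0],0],[[0.0003,0.006,0],0],[[0.0003,0.006,0],0],[[0.0003,0.006,0],0]]'
python3 meas.py
python3 -m inch '[[[0.0003,0.005,0],0],[[0.0003,0.005,0],0],[[0.0003,0.005,0],0],[[0.0003,0.005,0],0],[[0.0003,0.005,0],0],[[0.0003,0.005,0],0],[[0.0003,0.005,0],0],[[0.0003,0.005,0],0]]'
python3 meas.py
python3 - <<'E'
from h import *
a=grab('scene')[0]['img'][180:330,200:420]; w=grab('wrist')[0]['img'][:280]
cv2.imwrite('pics/c5.png',cv2.vconcat([w,cv2.resize(a,(640,320),interpolation=2)])[...,::-1])
E
```

```text
clock: 8.3
tcp_pos: [0.4707, 0.1373, 0.0999]
orientation: [2.285, 2.156, -0.0]
contact_force: [0.2, -1.7, 2.0]
width: 0.045
gripper_force: 1.1
px 318.57830810546875 185.59036254882812 90.73981475830078 tin [0.4723 0.1815 0.058 ] z 0.05655907752319429 rack (np.float64(-0.0952), np.float64(0.0025)) tcp [0.4707 0.1373 0.0999] (np.float64(-0.1395), np.float64(0.0018)) tooly -3.3422940066051896
clock: 9.35
tcp_pos: [0.4731, 0.1775, 0.0999]
orientation: [-2.285, -2.156, -0.0]
contact_force: [-0.5, -3.3, 2.1]
width: 0.0449
gripper_force: 1.2
px 318.6241455078125 186.3318634033203 93.06840515136719 tin [0.4748 0.2215 0.058 ] z 0.060518172357112834 rack (np.float64(-0.0552), np.float64(0.0023)) tcp [0.4731 0.1775 0.0999] (np.float64(-0.0991), np.float64(0.0015)) tooly -3.3185056499329972
```

View pics/c5.png

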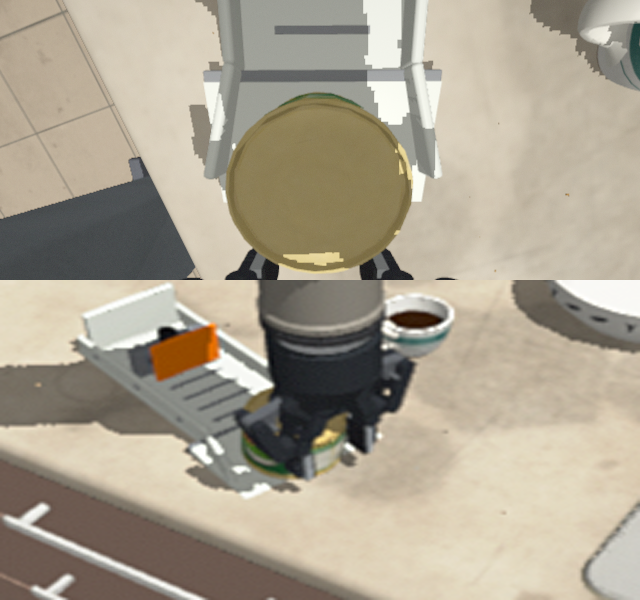

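The tin is riding up the ramp between the flares, with the lid at (319,186) and the rack midline at about u=323. I'll ease it right by 1.5 mm and continue over the lip.

```bash
python3 -m inch '[[[0.0005,0.005,0],0],[[0.0005,0.005,0],0],[[0.0005,0.005,0],0],[[0.0005,0.005,0],0],[[0.0005,0.005,0],0],[[0.0005,0.005,0],0],[[0.0004,0.004,0],0],[[0.0003,0.004,0],0]]'
python3 meas.py
python3 -m inch '[[[0.0002,0.003,0],0],[[0.0002,0.003,0],0],[[0.0002,0.003,0],0],[[0.0002,0.003,0],0],[[0.0002,0.003,0],0],[[0.0002,0.003,0],0],[[0.0002,0.003,0],0],[[0.0002,0.003,0],0]]'
python3 meas.py
python3 - <<'E'
from h import *
a=grab('scene')[0]['img'][180:330,200:420]; w=grab('wrist')[0]['img'][:280]
cv2.imwrite('pics/c6.png',cv2.vconcat([w,cv2.resize(a,(640,320),interpolation=2)])[...,::-1])
E
```

```text
clock: 10.5
tcp_pos: [0.4771, 0.2146, 0.1002]
orientation: [2.286, 2.154, -0.0]
contact_force: [-0.1, -2.9, 1.5]
width: 0.0449
gripper_force: 1.6
px 318.5551452636719 189.53768920898438 98.01306915283203 tin [0.4787 0.2571 0.058 ] z 0.06623525736261121 rack (np.float64(-0.0194), np.float64(0.0003)) tcp [0.4771 0.2146 0.1002] (np.float64(-0.0619), np.float64(-0.0004)) tooly -3.3822241249582734
clock: 11.55
tcp_pos: [0.4784, 0.2395, 0.0999]
orientation: [-2.285, -2.156, -0.0]
contact_force: [-0.1, -1.0, 1.0]
width: 0.0451
gripper_force: 0.5
px 318.7328186035156 182.27676391601562 100.23835754394531 tin [0.4802 0.2851 0.058 ] z 0.0658032657478862 rack (np.float64(0.0087), np.float64(0.0003)) tcp [0.4784 0.2395 0.0999] (np.float64(-0.037), np.float64(-0.0004)) tooly -3.322234444775689
```

View pics/c6.png

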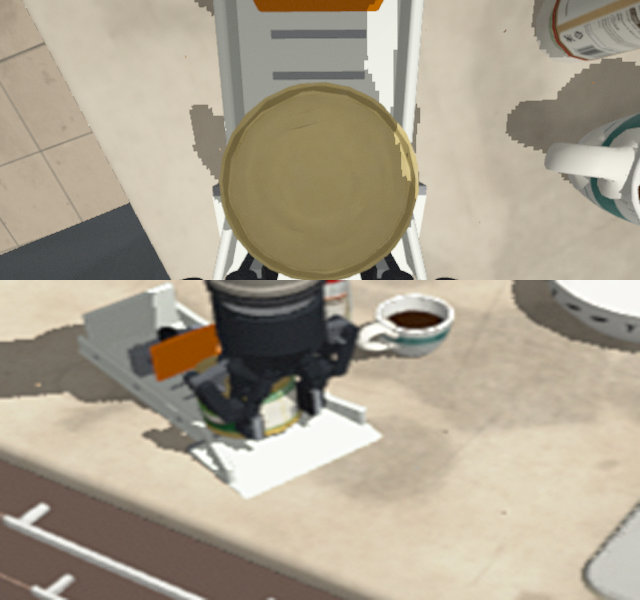

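The tin is straddling the lip, centred between the rails (lid at (319,182)), with the orange pad coming into view at v≈10. Continuing slowly.

```bash
python3 -m inch '[[[0.0002,0.003,0],0],[[0.0002,0.003,0],0],[[0.0002,0.003,0],0],[[0.0002,0.003,0],0],[[0.0002,0.003,0],0],[[0.0002,0.003,0],0],[[0.0002,0.003,0],0],[[0.0002,0.003,0],0]]'
python3 -m inch '[[[0.0001,0.002,0],0],[[0.0001,0.002,0],0],[[0.0001,0.002,0],0],[[0.0001,0.0015,0],0],[[0,0.0015,0],0],[[0,0,0],0]]'
python3 meas.py
python3 - <<'E'
from h import *
d,K,M=grab('wrist');P=cloud(d,K,M);h=cv2.cvtColor(d['img'],cv2.COLOR_RGB2HSV)
o=(h[...,0]<16)&(h[...,1]>170)&(h[...,2]>90)&(np.indices(o.shape)[0]<120) if 0 else (h[...,0]<13)&(h[...,1]>200)&(P[...,1]>.3)&(abs(P[...,0]-.485)<.05)
q=P[o]; f=(q[:,:2]-[.4801,.2764])@[.055,.9985]
print('pad n',o.sum(),'z',np.percentile(q[:,2],[2,98]).round(3),'face rack x',np.percentile(f,[2,20,50,98]).round(4))
E
```

```text
clock: 12.7
tcp_pos: [0.48, 0.2634, 0.0999]
orientation: [2.285, 2.156, 0.0]
contact_force: [0.4, -0.8, -1.6]
width: 0.0448
gripper_force: 0.4
clock: 13.45
tcp_pos: [0.4804, 0.2724, 0.0999]
orientation: [-2.285, -2.156, -0.0]
contact_force: [-0.8, -0.6, -0.5]
width: 0.0448
gripper_force: 0.2
px 318.380859375 186.015869140625 97.14679718017578 tin [0.482  0.3164 0.058 ] z 0.06346291200361354 rack (np.float64(0.04), np.float64(0.0003)) tcp [0.4804 0.2724 0.0999] (np.float64(-0.004), np.float64(-0.0006)) tooly -3.313346812588186Traceback (most recent call last):
  File "<stdin>", line 5, in <module>
    return _quantile_unchecked(
        a, q, axis, out, overwrite_input, method, keepdims, weights)
    return _ureduce(a,
                    func=_quantile_ureduce_func,
    ...<5 lines>...
                    overwrite_input=overwrite_input,
                    method=method)
    r = func(a, **kwargs)
    result = _quantile(arr,
                       quantiles=q,
    ...<2 lines>...
                       out=out,
                       weights=wgt)
    slices_having_nans = np.isnan(arr[-1, ...])
                                  ~~~^^^^^^^^^
IndexError: index -1 is out of bounds for axis 0 with size 0
```

View pics/w3.png

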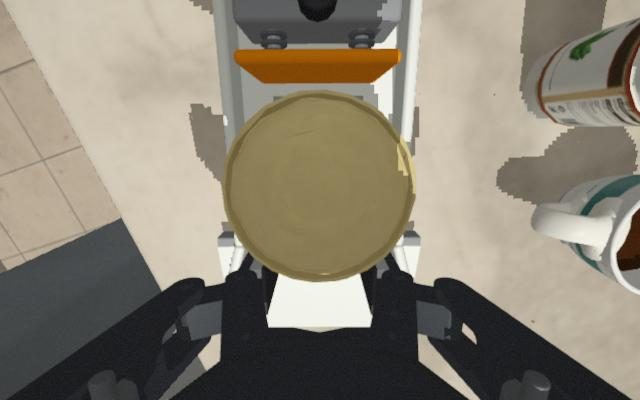

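The tin is behind the lip, flat (lid height 63.5 mm). The pad's upper edge at v≈52 against the lid's front at v≈90 leaves about 15 mm.

```bash
python3 -m inch '[[[0.0001,0.0015,0],0],[[0.0001,0.0015,0],0],[[0.0001,0.0015,0],0],[[0.0001,0.0015,0],0],[[0.0001,0.0015,0],0],[[0.0001,0.0015,0],0],[[0.0001,0.0015,0],0],[[0,0.001,0],0]]'
python3 -m inch '[[[0,0.0005,0],0],[[0,0.0005,0],0],[[0,0,0],0]]'
python3 meas.py
```

```text
clock: 14.55
tcp_pos: [0.4812, 0.2836, 0.0999]
orientation: [2.285, 2.156, 0.0]
contact_force: [-0.2, -3.7, 2.1]
width: 0.0449
gripper_force: 1.9
clock: 14.92
tcp_pos: [0.4812, 0.284, 0.0999]
orientation: [2.285, 2.155, -0.001]
contact_force: [-0.1, -5.1, 3.4]
width: 0.045
gripper_force: 2.7
px 317.0242919921875 166.81719970703125 113.74938201904297 tin [0.4827 0.336  0.058 ] z 0.06109488486647929 rack (np.float64(0.0596), np.float64(0.0007)) tcp [0.4812 0.284  0.0999] (np.float64(0.0077), np.float64(-0.0007)) tooly -3.357338171968982
```

Contact, 5 N. Increasing in small steps.

```bash
python3 -m inch '[[[0,0.0005,0],0],[[0,0,0],0],[[0,0,0],0]]' | grep -E 'contact|tcp'
python3 -m inch '[[[0,0.0005,0],0],[[0,0,0],0],[[0,0,0],0]]'| grep -E 'contact|tcp'
```

```text
tcp_pos: [0.4812, 0.2842, 0.0999]
contact_force: [0.2, -6.2, 3.9]
tcp_pos: [0.4812, 0.2844, 0.0999]
contact_force: [0.0, -7.0, 4.1]
```

```bash
python3 -m inch '[[[0,0.0005,0],0],[[0,0.0005,0],0],[[0,0.0005,0],0],[[0,0,0],0],[[0,0,0],0]]' | grep -E 'contact|tcp'
python3 -m inch '[[[0,0.0004,0],0],[[0,0.0003,0],0],[[0,0,0],0],[[0,0,0],0]]'| grep -E 'contact|tcp'; python3 -c "
from station import bot
print(bot.read_state()['contact_force'])"
```

```text
tcp_pos: [0.4812, 0.2848, 0.0999]
contact_force: [-1.0, -9.5, 4.8]
tcp_pos: [0.4812, 0.285, 0.0999]
contact_force: [-0.2, -10.2, 5.9]
[ -0.20457272 -10.16713668   5.88390164]
```

```bash
python3 -m inch '[[[0,0.0003,0],0],[[0,0.0003,0],0],[[0,0,0],0],[[0,0,0],0],[[0,0,0],0],[[0,0,0],0]]' | grep -E 'contact|tcp|clock'
for i in 1 2; do python3 -m inch '[[[0,0,0],0],[[0,0,0],0],[[0,0,0],0],[[0,0,0],0],[[0,0,0],0],[[0,0,0],0]]'| grep -E 'contact|tcp|clock'; done; python3 meas.py
```

```text
clock: 17.6
tcp_pos: [0.4812, 0.2851, 0.0999]
contact_force: [-0.3, -11.2, 7.8]
clock: 18.35
tcp_pos: [0.4812, 0.2851, 0.0999]
contact_force: [-0.9, -11.6, 5.7]
clock: 19.1
tcp_pos: [0.4812, 0.2851, 0.0999]
contact_force: [-1.0, -11.4, 6.8]
px 317.01361083984375 167.16363525390625 113.97251892089844 tin [0.4827 0.3369 0.058 ] z 0.06108884915294838 rack (np.float64(0.0605), np.float64(0.0007)) tcp [0.4812 0.2851 0.0999] (np.float64(0.0088), np.float64(-0.0006)) tooly -3.472976705785985
```

View pics/w3.png

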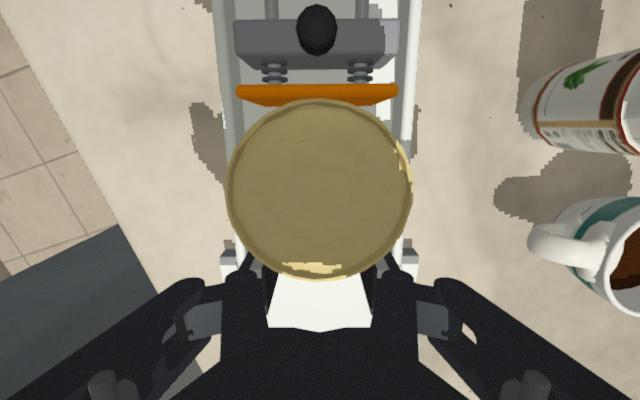

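The hold was about 11.4 N at the wrist for 1.5 s, with the tin against the pad (contact at v≈100). Backing off gently, then up and away.

```bash
python3 -m inch '[[[0,-0.001,0],0],[[0,-0.001,0],0],[[0,-0.001,0],0],[[0,-0.001,0],0],[[0,-0.001,0],0],[[0,-0.0015,0],0],[[0,-0.002,0],0],[[-0.0002,-0.004,0],0]]'
python3 -m inch '[[[-0.0004,-0.008,0],0],[[-0.0005,-0.01,0],0],[[-0.0005,-0.01,0],0],[[-0.0005,-0.01,0],0],[[0,-0.01,0.03],0],[[0,-0.01,0.04],0],[[0,-0.01,0.04],0],[[0,0,0],0]]'
python3 meas.py
python3 - <<'E'
from h import *
d,K,M=grab('wrist');P=cloud(d,K,M)
m=(np.hypot(P[...,0]-.483,P[...,1]-.33)<.03)&(P[...,2]>.055)&(P[...,2]<.075)
q=P[m];A=np.c_[q[:,:2]-q[:,:2].mean(0),np.ones(len(q))];print('lid plane',np.linalg.lstsq(A,q[:,2],rcond=None)[0],len(q))
a=grab('scene')[0]['img'][150:330,190:420]
cv2.imwrite('pics/c9.png',cv2.vconcat([d['img'][:280],cv2.resize(a,(640,320),interpolation=2)])[...,::-1])
E
```

```text
clock: 20.15
tcp_pos: [0.4808, 0.2764, 0.0999]
orientation: [-2.284, -2.157, -0.001]
contact_force: [0.3, -0.4, 0.1]
width: 0.0448
gripper_force: 0.0
clock: 21.15
tcp_pos: [0.4806, 0.2071, 0.2125]
orientation: [2.287, 2.154, 0.008]
contact_force: [-1.4, 0.1, -0.2]
width: 0.0451
gripper_force: 0.0
px 306.5 50.74299240112305 61.36051940917969 tin [0.4787 0.3288 0.058 ] z 0.06104037847777247 rack (np.float64(0.0523), np.float64(0.0043)) tcp [0.4806 0.2071 0.2125] (np.float64(-0.0692), np.float64(-0.0043)) tooly -3.4357543406159925
lid plane [ 0.00184353 -0.00647568  0.06105956] 6164
```

View pics/c9.png

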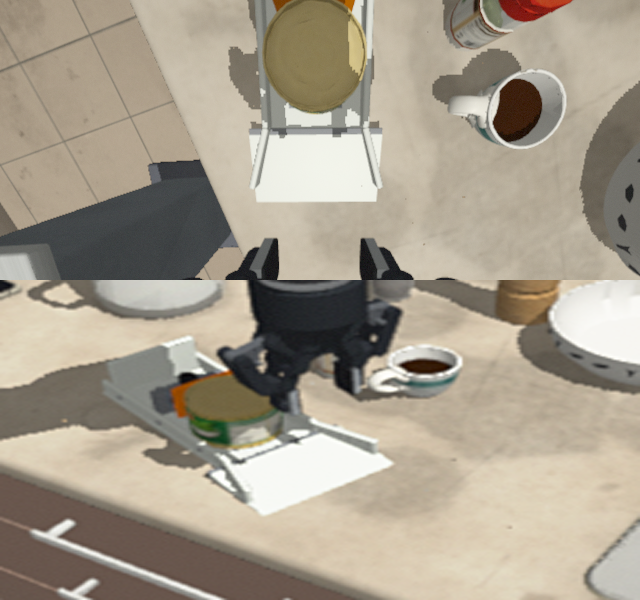

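The tin stands flat (lid plane level) behind the lip with its lid at (316,55). The cup and jar are where they were, and the robot is clear.

```bash
python3 -m inch '[[[0,0,0.02],0],[[0,0,0],0],[[0,0,0],0]]' | grep clock; python3 -c "
from station import bot
print(bot.job_done())"
```

```text
clock: 21.68
the job is handed in; nothing more can be done
None
```

I handed the job in at 21.7 s: the tin was pushed over the lip, pressed against the pad at about 11.4 N (wrist reading, highest seen 11.6 N) for over a second, and left flat on the rack's floor, with the cup and spice jar untouched.

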